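# Assemble the gear stack on the green column

### The job

Assemble the stack on the steel pin of the green column: first the black gear, then the brass spacer, then the steel bearing with the blue seal, and last the red cap on top, each sitting flat on the one below. Set each one down along the pin and do not let it drop; leave the cream column bare and the hammer, the wrench and the aluminium block where they lie.

Things in the scene. Friction and masses are not known exactly. Their poses are not given: they have to be found in the camera images.
- gear: black toothed gear wheel, a flat ring 58 mm outside diameter over the teeth (grip it across the teeth), 14 mm thick, plain through bore 26 mm diameter, about 0.2 kg. Lies flat on the bench at the start. Origin: centre of its underside; z up along its axis.
- spacer: brass-yellow plain ring, 40 mm outside diameter, 14 mm thick, through bore 26 mm diameter, about 0.08 kg. Lies flat on the bench at the start. Origin: centre of its underside; z up along its axis.
- bearing: bright steel ball bearing with a blue seal ring on its top face, 52 mm outside diameter, 12 mm thick, through bore 26 mm diameter, about 0.13 kg. Lies flat on the bench at the start. Origin: centre of its underside; z up along its axis.
- cap: red round cap, 46 mm outside diameter, 22 mm tall, closed on top with a grey disc in the middle; in its underside a round recess 26 mm diameter and 14 mm deep, open downwards, that goes over the end of the pin. About 0.07 kg. Lies recess down on the bench at the start. Origin: centre of its underside; z up along its axis.
- green_column: target: light green column bolted to the bench, immovable: flange 100 mm diameter, 12 mm thick; body tapering from 68 mm diameter to 44 mm at a flat shoulder 70 mm above the bench; on it an upright steel pin 20 mm diameter, straight up to 112 mm, then a cone to 10 mm diameter at its top, 120 mm above the bench. Origin: centre of the underside, straight below the pin; z up.
- cream_column: not to be used: cream-yellow column bolted to the bench, immovable: flange 100 mm diameter, 12 mm thick; body tapering from 68 mm diameter to 44 mm at a flat shoulder 70 mm above the bench; on it an upright steel pin 20 mm diameter, straight up to 112 mm, then a cone to 10 mm diameter at its top, 120 mm above the bench. Origin: centre of the underside, straight below the pin; z up.
- hammer: bystander: a hammer lying on the bench to the robot's left of the work, 260 mm long and 26 mm high. Origin: on the bench under the middle of its length, x axis along it towards the head, which is 96 mm wide.
- wrench: bystander: a steel wrench lying on the bench beyond the work, about 180 mm long, 38 mm wide, 8 mm thick. Origin: on the bench under the middle of its length, x axis along it.
- bored_block: bystander: an aluminium block 140 x 80 mm and 40 mm high with two round holes in its top, on the bench to the robot's right of the work. Origin: centre of its underside, its x axis along its length.

How it is judged:
By the outcome, as a careful person would: the job done as asked, in the order asked, and still so for the second after the job is handed in, with the robot touching nothing.
It also fails if it takes over 115 s, if anything falls off the work surface, if the arm or the gripper's body presses on something with over 40 N, if the wrist force passes 120 N, or if a joint passes its speed limit or range.

### The arm

A 6-joint arm with a two-finger parallel gripper is mounted at the origin on the work surface. World frame = base frame: x ahead of the robot, y to its left, z up, the work surface at z = 0. Lengths are in m, angles in rad, forces in N, time in s.
With the tool pointing down it reaches from about 0.375 to 0.9 m from the base axis. Payload 3.1 kg.
Tool frame: the origin (TCP) lies between the finger pads; the fingertips stand 22 mm ahead of it and the grasp point (between the pads) lies 3 mm ahead of it; z points along the fingers, y is the line along which they close (so a half turn about z gives the same grasp; the last joint's range is limited). The gripper opens to 87 mm and grips with 3 to 60 N. Pads are 19 mm wide; open, the fingers measure 117 mm over their backs; the gripper's body (75 mm by 190 mm) begins 51 mm behind the grasp point.
Start: joints at [-0.178, 0.527, 1.433, -0, 1.181, -0.178], TCP at [0.625, 0, 0.245] pointing down, gripper open.
Joint ranges: [-3.08, 3.08], [-0.75, 2.2], [0.22, 2.44], [-1.43, 4.57], [0, 2.65], [-2.85, 2.85]. Speed limits (rad/s): [2.79, 2.79, 3.14, 3.14, 3.14, 3.14].

### API

Orientations are given as a unit quaternion [x, y, z, w].
In Python, from rig import get_obs, camera, get_calibration, hand_in, cut_out gives the robot as it stands.
- The arm moves only by the shell command python3 -m inch 'ROWS' [OPENING] [FORCE]. ROWS is JSON, one flat list of numbers, 6 for each row, row after row: the shift along the tool's x, y, z scaled (see below), then the turn, a rotation vector about the tool's x, y, z scaled (see below). A call has 1 to 20 rows; each row is the pose to reach, as a shift and turn from the pose commanded when the call began, along the tool's axes at that moment; what a row does not reach only later rows make up. The controller multiplies each number of a shift by 0.08 m and each number of a turn by 90 degrees. A row lasts 1/12 s, in which the tool goes at most 41.7 mm and 7.16 degrees, less where a joint would pass 70% of its speed; a pose out of reach is approached as far as the arm can. A call with a number of a shift or a turn outside -1 to 1 is refused whole. A call with a gripper value outside its range is refused whole. OPENING is the finger opening in mm, from 0 to 87, set as the call begins (- or left out, the last holds). The fingers move at their own pace and stop on an object; FORCE is the grip in N (left out, the last holds). Time passes only in rows, so rows that repeat a pose let the fingers close. It gives the time, the measured TCP pose, the force, the opening and the grip force at its end, in the units of the state.
- get_obs(): the state, without advancing time (a new reading comes with each control period).
- camera(name): name is "scene" or "side" or "wrist"; returns the picture (400x640x3 uint8, red, green, blue); there is no depth.
- get_calibration(name): a dict with "vertical_fov" (degrees; the focal length in pixels is half the picture's height over the tangent of half this angle, whatever the lens; pixels are square), "cx", "cy" (the principal point, pixels), "D" ([k1, k2, p1, p2, k3] as OpenCV has them; the pictures are not rectified), "T" (4x4, takes a point from camera to world coordinates). Camera axes: x right, y down, z forward; pixel columns grow to the right and rows downward; lengths in m; the calibration is good to about 2 mm. A picture is of the moment at which its call begins: read the wrist's pose just before it. get_calibration takes no time and is no camera call; for the wrist camera it gives the pose at the moment of the call.
- hand_in(): hands the job in; it is judged then, once.
Trained networks look in the newest picture that a camera, given by its name, has taken for a name from the list of things; names that differ only in an ending like _2 or _b are one class to them, and where a whole thing is asked for, a point or a joint stands for the part that bears it (a point fixed in the world has none). Each returns a list of dicts, best first, with "conf" (0 to 1); they miss things now and then, are a little off and sometimes report something else, mostly with a low value. They report only what shows in the picture. A call takes as long as a camera call.
- cut_out(camera, thing): "region" (400x640 bool, what is visible of it) and "bbox" ([left, top, right, bottom] in pixels, round what is visible of it).
The state is a dict: "time": time; "q": joint angles; "joint_velocities": joint speeds; "joint_torque": joint torques, N m; "position": TCP position; "tool_rot": TCP orientation; "ft_force": force on the tool from outside, world axes, zero at the start; "moment": the same for the moment, N m; "grip_width": finger opening in m; "grip_force": force on a finger pad.
Only numpy, scipy, OpenCV 4.12 (cv2) and the standard library are available. Lean on these libraries where they do the work, as an engineer would, in place of code of your own. Each camera call takes 0.05 s, during which the arm holds its last target. There are 200 camera calls.

## Working session

There is one attempt and no reset: what is moved stays moved. The work goes in short steps, Python scripts to look and compute and a shell command to move; the robot and the scene stay as the last step left them, time stands still between calls to the robot, and variables do not carry over. Pictures are saved under pics/ and viewed, at most 14 in all, crops included, and the job is handed in when it is done.

```bash
ls; mkdir -p pics; cat > h.py <<'E'
import numpy as np,cv2
from rig import *
def K(c):
    f=200/np.tan(np.radians(c['vertical_fov'])/2)
    return np.array([[f,0,c['cx']],[0,f,c['cy']],[0,0,1.]])
def ray(c,px,z):
    u=cv2.undistortPoints(np.array(px,float).reshape(-1,1,2),K(c),np.array(c['D'])).reshape(-1,2)
    T=np.array(c['T']);d=np.c_[u,np.ones(len(u))]@T[:3,:3].T;o=T[:3,3]
    return o+d*((z-o[2])/d[:,2])[:,None]
def save(n,f):
    im=camera(n);cv2.imwrite('pics/'+f,im[:,:,::-1]);return im
E
python3 - <<'E'
from h import *
o=get_obs();print({k:np.round(v,3).tolist() for k,v in o.items()})
for n in ['scene','side','wrist']:
    c=get_calibration(n);print(n,c['vertical_fov'],c['D'],np.round(c['T'],3).tolist())
    im=save(n,n+'0.png')
    for t,z in [('gear',.014),('spacer',.014),('bearing',.012),('cap',.022),('green_column',.07),('cream_column',.07),('hammer',.013),('wrench',.008),('bored_block',.04)]:
        for r in cut_out(n,t)[:2]:
            b=r['bbox'];g=r['region'].nonzero();m=[g[1].mean(),g[0].mean()]
            print(t,round(r['conf'],2),b,np.round(m),ray(c,m,z).round(3)[0])
E
```

```text
pics
{'time': 0.0, 'q': [-0.178, 0.528, 1.434, -0.0, 1.181, -0.179], 'joint_velocities': [0.001, 0.001, -0.0, 0.0, -0.001, -0.0], 'joint_torque': [-0.001, -44.005, -17.659, 0.063, 0.058, -0.0], 'position': [0.624, 0.0, 0.244], 'tool_rot': [0.707, 0.707, -0.001, -0.001], 'ft_force': [0.361, -0.576, -0.212], 'moment': [0.011, -0.005, -0.007], 'grip_force': 0.0, 'grip_width': 0.087}
scene 51.786612151676024 [-0.05087354  0.          0.          0.          0.        ] [[-0.869, 0.41, -0.276, 1.009], [0.495, 0.73, -0.472, 0.673], [0.008, -0.547, -0.837, 1.246], [0.0, 0.0, 0.0, 1.0]]
gear 0.69 [345.0, 165.4, 364.4, 178.4] [357. 170.] [ 0.442 -0.015  0.014]
bearing 0.52 [339.7, 247.8, 359.0, 263.4] [349. 256.] [0.648 0.256 0.012]
cap 0.64 [406.5, 231.5, 416.9, 242.5] [410. 238.] [0.442 0.307 0.022]
cream_column 0.68 [301.0, 171.5, 331.6, 201.4] [316. 190.] [0.636 0.017 0.07 ]
hammer 0.84 [392.2, 264.5, 446.5, 344.3] [419. 311.] [0.559 0.513 0.013]
wrench 0.57 [256.9, 217.5, 302.5, 245.9] [282. 230.] [0.791 0.066 0.008]
bored_block 0.76 [263.9, 72.9, 302.7, 105.3] [283.  91.] [ 0.503 -0.489
[... 613 characters left out ...]
8, 122.7, 293.6, 160.9] [267. 140.] [0.551 0.505 0.013]
wrench 0.77 [338.3, 179.8, 381.3, 196.0] [359. 187.] [0.789 0.063 0.008]
bored_block 0.68 [325.1, 314.5, 385.2, 371.7] [354. 341.] [ 0.491 -0.522  0.04 ]
wrist 70.2918444428978 [-0.0461555  0.         0.         0.         0.       ] [[1.0, 0.001, -0.0, 0.626], [0.001, -0.965, -0.262, 0.073], [-0.0, 0.262, -0.965, 0.386], [0.0, 0.0, 0.0, 1.0]]
gear 0.56 [166.4, 168.5, 210.8, 211.1] [188. 190.] [ 0.442 -0.017  0.014]
cream_column 0.77 [286.3, 152.1, 356.9, 221.4] [318. 185.] [0.62  0.003 0.07 ]
hammer 0.75 [388.2, 112.9, 518.6, 144.3] [451. 126.] [0.79  0.068 0.013]
wrench 0.62 [387.1, 114.5, 520.8, 144.9] [452. 126.] [0.793 0.068 0.008]
```

View pics/scene0.png

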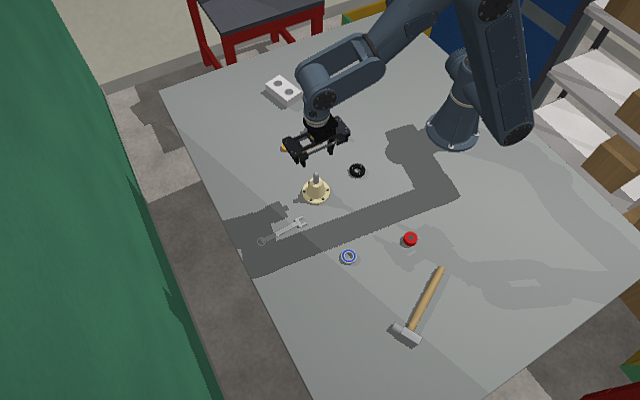

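View pics/side0.png

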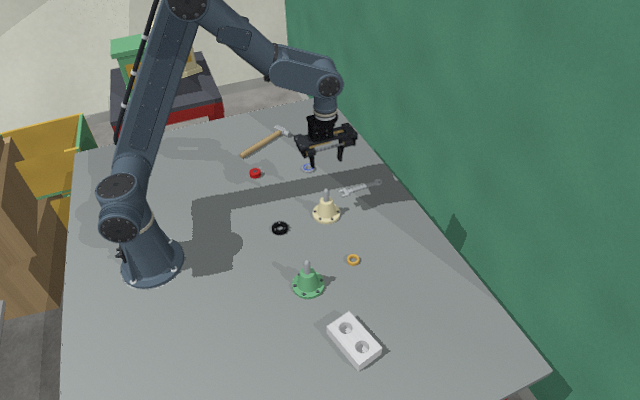

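View pics/wrist0.png

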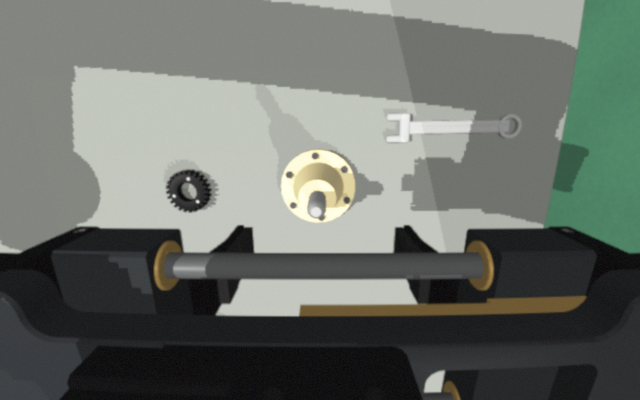

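The scene view shows the bearing at (349,256), cap at (410,238) and gear at (357,170). The side view shows the spacer at (353,259) and the green column at (308,285). In the wrist view the gear is at (188,190) and the cream column at (318,185). Next I'll move towards the gear and work out the two positions the networks missed.

```bash
python3 -m inch '[0.1,-0.5,0,0,0,0, 0.1,-0.77,0,0,0,0]'; python3 -m inch '[0.1,-0.5,0,0,0,0, 0.1,-0.77,0,0,0,0]';python3 -m inch '[0.1,-0.5,0,0,0,0, 0.1,-0.77,0,0,0,0,0.1,-0.77,0,0,0,0,0.1,-0.77,0,0,0,0,0.1,-0.77,0,0,0,0]'
cat >> h.py <<'E'
Z=dict(gear=.014,spacer=.014,bearing=.012,cap=.022)
def look(n,t,z=None):
    o=get_obs();c=get_calibration(n);im=camera(n)
    for r in cut_out(n,t)[:2]:
        g=r['region'].astype(np.uint8)
        cs=max(cv2.findContours(g,cv2.RETR_EXTERNAL,cv2.CHAIN_APPROX_NONE)[0],key=len)
        zz=Z[t] if z is None else z
        # mean of hulls projected at bottom/top planes
        out=[]
        for h in (0,zz):
            p=ray(c,cs.reshape(-1,2),h)[:,:2].astype(np.float32);(x,y),R=cv2.minEnclosingCircle(p);out+= [(round(x,4),round(y,4),round(R,4))]
        print(t,round(r['conf'],2),r['bbox'],'bottom/top circ',out,'tcp',np.round(o['position'],4))
    return im
E
python3 - <<'E'
from h import *
c=get_calibration('side')
print('spacer',ray(c,[353,259],.007),'colflange',ray(c,[308,285],.01),'pin',ray(c,[307.5,265],.118))
im=look('wrist','gear');cv2.imwrite('pics/w1.png',im[:,:,::-1])
E
```

```text
time: 1.67
position: [0.5607, 0.0091, 0.2437]
tool_rot: [0.707, 0.707, -0.001, -0.002]
ft_force: [-1.4, 0.1, -0.9]
grip_width: 0.0872
grip_force: 0.0
time: 1.83
position: [0.4974, 0.0174, 0.244]
tool_rot: [0.707, 0.707, -0.001, -0.002]
ft_force: [-0.6, 0.1, -0.3]
grip_width: 0.0868
grip_force: 0.0
time: 2.25
position: [0.4418, 0.0237, 0.2452]
tool_rot: [0.707, 0.707, 0.001, 0.001]
ft_force: [0.4, 0.5, -0.1]
grip_width: 0.0871
grip_force: 0.0
spacer [[ 0.62000026 -0.24541101  0.007     ]] colflange [[ 0.44862321 -0.28564625  0.01      ]] pin [[ 0.4493217  -0.29267526  0.118     ]]
gear 0.55 [299.5, 186.5, 338.9, 227.3] bottom/top circ [(0.4382, -0.0216, 0.0324), (0.4383, -0.0174, 0.0312)] tcp [0.4418 0.0237 0.2452]
```

View pics/w1.png

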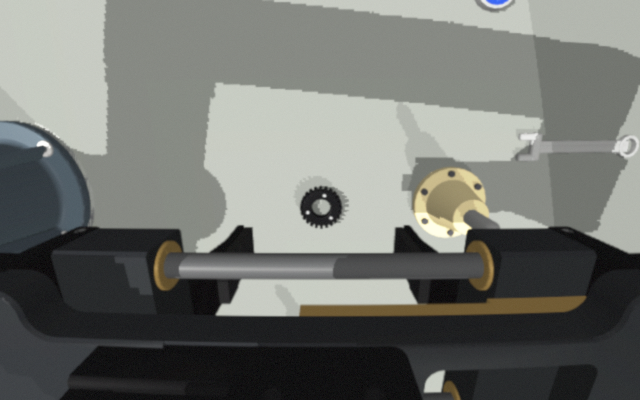

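The gear sits at (321,206), and the silhouette's mid-plane gives a centre of about (0.439, -0.0195). I'll descend onto it.

```bash
python3 -m inch '[-0.4,-0.035,0.3,0,0,0, -0.54,-0.035,0.7,0,0,0, -0.54,-0.035,1,0,0,0]' |sed -n 2p; python3 -m inch '[0,0,0.5,0,0,0, 0,0,1,0,0,0,0,0,1,0,0,0,0,0,1,0,0,0]'|sed -n 2p;python3 -m inch '[0,0,0.3,0,0,0, 0,0,0.5,0,0,0,0,0,0.65,0,0,0,0,0,0.76,0,0,0,0,0,0.76,0,0,0,0,0,0.76,0,0,0]'
```

```text
position: [0.4395, -0.0215, 0.1635]
position: [0.4365, -0.019, 0.0821]
time: 3.43
position: [0.4389, -0.0195, 0.0256]
tool_rot: [0.707, 0.707, 0.001, 0.002]
ft_force: [0.6, -0.5, -0.5]
grip_width: 0.0867
grip_force: 0.0
```

```bash
python3 -m inch '[0,0,0,0,0,0,0,0,0,0,0,0,0,0,0,0,0,0,0,0,0,0,0,0,0,0,0,0,0,0,0,0,0,0,0,0,0,0,0,0,0,0,0,0,0,0,0,0]' 50 35; python3 - <<'E'
from h import *
for i in range(3):print(get_obs()['position'],get_obs()['q']);
im=camera('wrist');cv2.imwrite('pics/w2.png',im[:,:,::-1])
E
```

```text
time: 4.1
position: [0.4378, -0.0193, 0.024]
tool_rot: [0.707, 0.707, 0.0, 0.0]
ft_force: [0.4, -0.0, 4.9]
grip_width: 0.0574
grip_force: 35.0
[ 0.43780378 -0.01926469  0.02396831] [-3.00065046e-01  7.25706567e-01  2.05051730e+00  3.14926016e-05
  3.64247597e-01 -3.00214421e-01]
[ 0.43780378 -0.01926469  0.02396831] [-3.00065046e-01  7.25706567e-01  2.05051730e+00  3.14926016e-05
  3.64247597e-01 -3.00214421e-01]
[ 0.43780378 -0.01926469  0.02396831] [-3.00065046e-01  7.25706567e-01  2.05051730e+00  3.14926016e-05
  3.64247597e-01 -3.00214421e-01]
```

View pics/w2.png

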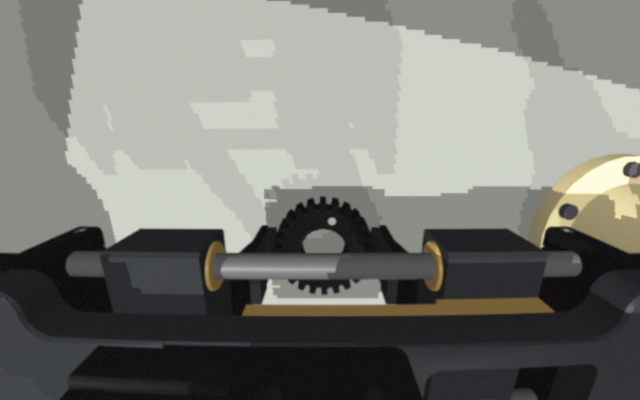

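Gear is held between the fingers (columns 272–372, rows 198–293). I'll work out its offset from the TCP and then carry it.

```bash
python3 - <<'E'
from h import *
c=get_calibration('wrist')
print(ray(c,[[322,198],[322,293],[272,245],[372,245]],.014),ray(c,[[322,198]],.0))
E
python3 -m inch '[0,0,-0.1,0,0,0, 0,0,-0.3,0,0,0, 0,0,-0.7,0,0,0,0,0,-1,0,0,0]'|sed -n 2p;python3 -m inch '[0,0,-0.5,0,0,0, 0,0,-1,0,0,0]'|sed -n 2p;python3 -m inch '[-0.4,0,-0.3,0,0,0,-0.8,0.03,-0.75,0,0,0]' |sed -n 2p;python3 -m inch '[-0.5,0,0,0,0,0,-1,0.03,0,0,0,0,-1,0.03,0,0,0,0,-1,0.03,0,0,0,0,-1,0.03,0,0,0,0]'
python3 - <<'E'
from h import *
im=look('wrist','green_column',.06);cv2.imwrite('pics/w3.png',im[:,:,::-1])
E
```

```text
[[ 0.43769262  0.01254651  0.014     ]
 [ 0.43765095 -0.04764425  0.014     ]
 [ 0.40863728 -0.01573062  0.014     ]
 [ 0.46671288 -0.01571212  0.014     ]] [[0.4376381  0.00877477 0.        ]]
position: [0.4361, -0.0188, 0.1046]
position: [0.4353, -0.0186, 0.1845]
position: [0.4372, -0.0778, 0.24]
time: 5.23
position: [0.4404, -0.1579, 0.2382]
tool_rot: [0.708, 0.707, -0.0, -0.002]
ft_force: [0.3, -0.2, -1.9]
grip_width: 0.0576
grip_force: 35.0
green_column 0.69 [304.5, 230.8, 356.0, 305.3] bottom/top circ [(0.4397, -0.2567, 0.0294), (0.44, -0.2297, 0.0248)] tcp [ 0.4404 -0.1579  0.2382]
```

View pics/w3.png

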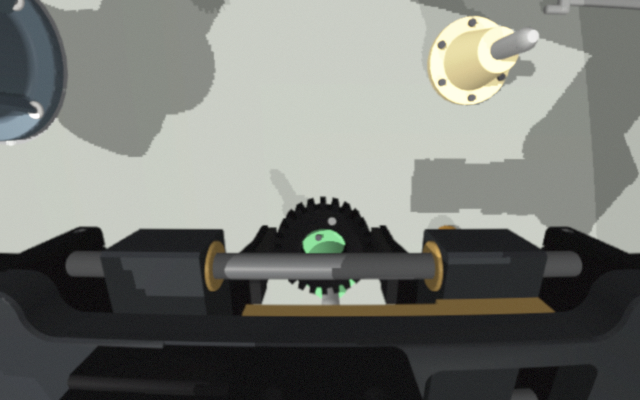

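The green column shows only through the gear's bore. I'll overshoot past it in -y so the pin comes into view above the gear.

```bash
python3 -m inch '[-0.5,0,0,0,0,0,-0.74,0.03,0,0,0,0]'|sed -n 2p;python3 -m inch '[-0.5,0,0,0,0,0,-0.74,0.03,0,0,0,0]'|sed -n 2p;python3 -m inch '[-0.5,0,0,0,0,0,-0.74,0.03,0,0,0,0,-0.74,0.03,0,0,0,0,-0.74,0.03,0,0,0,0,-0.74,0.03,0,0,0,0,-0.74,0.03,0,0,0,0]'
python3 - <<'E'
from h import *
im=look('wrist','green_column',.06);im=im[60:260,180:480,::-1];cv2.imwrite('pics/w4.png',cv2.resize(im,None,fx=2.5,fy=2.5,interpolation=2))
c=get_calibration('wrist');print(np.round(c['T'],4).tolist())
E
```

```text
position: [0.4443, -0.218, 0.2387]
position: [0.4471, -0.279, 0.2387]
time: 6.17
position: [0.4488, -0.334, 0.2384]
tool_rot: [0.706, 0.708, 0.0, -0.001]
ft_force: [0.7, -0.3, -2.1]
grip_width: 0.0575
grip_force: 35.0
green_column 0.8 [283.1, 95.1, 365.9, 180.8] bottom/top circ [(0.4479, -0.2793, 0.0526), (0.4482, -0.2765, 0.0443)] tcp [ 0.4488 -0.334   0.2384]
[[1.0, 0.0026, -0.0003, 0.4496], [0.0024, -0.9654, -0.2607, -0.2621], [-0.001, 0.2607, -0.9654, 0.3806], [0.0, 0.0, 0.0, 1.0]]
```

View pics/w4.png

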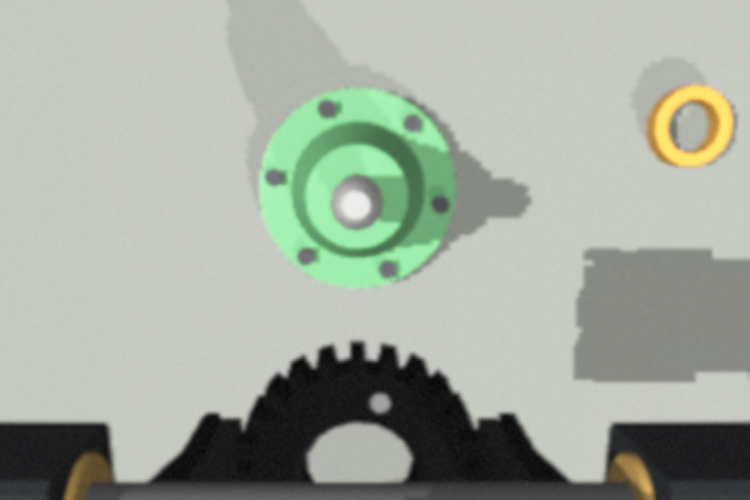

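Pin tip centre is at full-image (322,142), the flange centre at about (323,135), and the spacer at (456,110).

```bash
python3 - <<'E'
from h import *
c=get_calibration('wrist')
print(ray(c,[[322,142]],.12),ray(c,[[323.2,138.8]],.07),ray(c,[[323.2,135.2]],.010),'spacer',ray(c,[[456.4,110.4]],.012))
o=get_obs();print(o['position'],o['time'])
E
```

```text
[[ 0.44819448 -0.2795637   0.12      ]] [[ 0.44920537 -0.27952271  0.07      ]] [[ 0.44911492 -0.27836415  0.01      ]] spacer [[ 0.61648013 -0.24641618  0.012     ]]
[ 0.44905302 -0.33460139  0.23880029] 6.2667
```

```bash
python3 -m inch '[0.35,0,0,0,0,0,0.6875,0,0.2,0,0,0,0.6875,0,0.6,0,0,0,0.6875,0,0.9,0,0,0,0.6875,0,1,0,0,0,0.6875,0,1,0,0,0]'|sed -n 2,4p;python3 -m inch '[0,0,0.1,0,0,0,0,0,0.2,0,0,0,0,0,0.26,0,0,0,0,0,0.26,0,0,0,0,0,0.26,0,0,0]'|sed -n 2,4p
python3 - <<'E'
from h import *
im=camera('wrist')[180:320,200:440,::-1];cv2.imwrite('pics/w5.png',cv2.resize(im,None,fx=3,fy=3,interpolation=2))
E
```

```text
position: [0.4481, -0.2797, 0.1572]
tool_rot: [0.707, 0.707, -0.0, -0.002]
ft_force: [-0.6, 0.6, -1.7]
position: [0.4491, -0.2816, 0.1382]
tool_rot: [0.707, 0.707, 0.0, 0.0]
ft_force: [0.1, -0.3, -1.9]
```

View pics/w5.png

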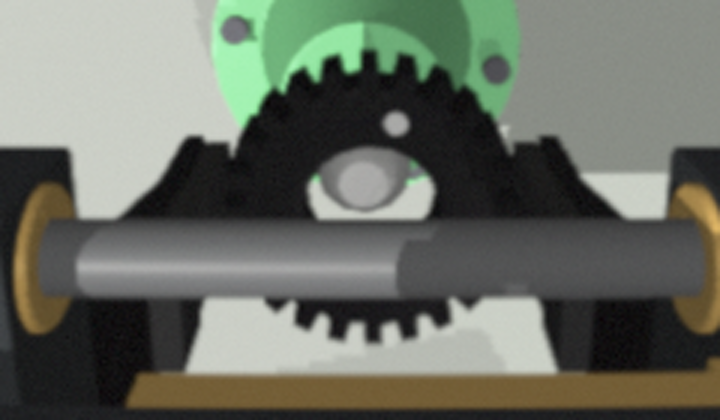

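Through the bore the pin tip is at px (321,242), about 1.5 mm to -x of the bore centre (column 324). I'll check y numerically.

```bash
python3 - <<'E'
from h import *
c=get_calibration('wrist');o=get_obs();zt=o['position'][2]
print(ray(c,[[321,241.7]],.12),'bore edge +y top',ray(c,[[323.8,228.6]],zt-.010),'gear edges',ray(c,[[323,196.7]],zt-.024),ray(c,[[323,294]],zt-.010),o['position'])
E
```

```text
[[ 0.44841344 -0.2797791   0.12      ]] bore edge +y top [[ 0.45009717 -0.26799362  0.12836414]] gear edges [[ 0.44962795 -0.25288439  0.11436414]] [[ 0.44964023 -0.31083604  0.12836414]] [ 0.4492303  -0.28173693  0.13836414]
```

```bash
python3 -m inch '[0.025,-0.02,0,0,0,0,0.025,-0.02,0,0,0,0,0.025,-0.02,0.1,0,0,0,0.025,-0.02,0.2,0,0,0,0.025,-0.02,0.3,0,0,0,0.025,-0.02,0.4,0,0,0,0.025,-0.02,0.48,0,0,0,0.025,-0.02,0.52,0,0,0,0.025,-0.02,0.52,0,0,0,0.025,-0.02,0.52,0,0,0]'|sed -n 2,4p;python3 -m inch '[0,0,0.015,0,0,0,0,0,0.03,0,0,0,0,0,0.03,0,0,0]'|sed -n 2,4p
```

```text
position: [0.4474, -0.2794, 0.0961]
tool_rot: [0.707, 0.707, -0.0, -0.0]
ft_force: [0.4, 0.8, -2.2]
position: [0.4475, -0.2795, 0.0942]
tool_rot: [0.707, 0.707, -0.0, 0.0]
ft_force: [0.3, -0.4, -1.0]
```

```bash
for i in 1 2; do :; done; python3 -m inch '[0,0,0.01,0,0,0,0,0,0.01,0,0,0]'|sed -n '2p;4p';python3 -m inch '[0,0,0.01,0,0,0,0,0,0.01,0,0,0]'|sed -n '2p;4p'
```

```text
position: [0.4476, -0.2795, 0.094]
ft_force: [0.1, 0.5, 2.6]
position: [0.4476, -0.2795, 0.0939]
ft_force: [-2.6, 2.1, 9.8]
```

Gear is seated. Relax, release, rise, and head for the spacer at about (0.6165, -0.246).

```bash
python3 -m inch '[0,0,-0.01,0,0,0,0,0,-0.01,0,0,0,0,0,-0.01,0,0,0,0,0,-0.01,0,0,0,0,0,-0.01,0,0,0]' 80 |sed -n '2p;4,5p'; python3 -m inch '[0,0,-0.1,0,0,0,0,0,-0.4,0,0,0,0,0,-0.9,0,0,0,0,0,-1,0,0,0]' |sed -n '2p;4,5p';python3 -m inch '[0.05,0.1,-0.5,0,0,0,0.4,0.6,-0.85,0,0,0,0.4,0.7,-0.85,0,0,0,0.4,0.7,-0.85,0,0,0]' |sed -n '2p';python3 -m inch '[0.3,0.5,0,0,0,0,0.46,0.7,0,0,0,0]' |sed -n '2p';python3 -m inch '[0,0.5,0,0,0,0,0,0.72,0,0,0,0,0,0.72,0,0,0,0,0,0.72,0,0,0,0,0,0.72,0,0,0,0,0,0.72,0,0,0,0]' 62 |sed -n '2p'
python3 - <<'E'
from h import *
im=look('wrist','spacer');cv2.imwrite('pics/w6.png',im[:,:,::-1])
hsv=cv2.cvtColor(im,cv2.COLOR_RGB2HSV)
m=cv2.inRange(hsv,(15,120,90),(32,255,255));m[228:]=0
n,l,s,ce=cv2.connectedComponentsWithStats(m);print(s[1:],ce[1:])
E
```

```text
position: [0.4475, -0.2795, 0.0931]
ft_force: [0.6, -1.1, -0.2]
grip_width: 0.0777
position: [0.4496, -0.2813, 0.178]
ft_force: [0.2, -1.5, 0.4]
grip_width: 0.0798
position: [0.5079, -0.2472, 0.2449]
position: [0.5605, -0.2104, 0.2414]
position: [0.6152, -0.2107, 0.2408]
spacer 0.56 [310.1, 187.9, 337.2, 216.0] bottom/top circ [(0.6152, -0.2478, 0.0203), (0.6152, -0.2438, 0.0196)] tcp [ 0.6152 -0.2107  0.2408]
spacer 0.56 [287.0, 0.8, 369.6, 60.3] bottom/top circ [(0.6179, -0.0099, 0.052), (0.6178, -0.0146, 0.0501)] tcp [ 0.6152 -0.2107  0.2408]
[[310 189  29  29 421]] [[323.94299287 203.06888361]]
```

View pics/w6.png

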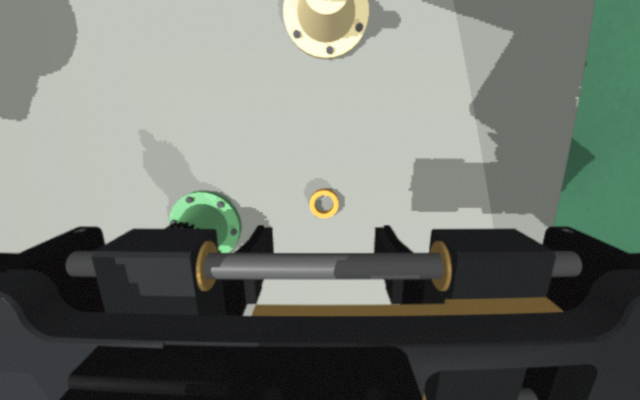

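Spacer at (324,203) agrees with the network. Descend and grip it.

```bash
python3 -m inch '[-0.3,0.005,0.3,0,0,0,-0.44,0.005,0.7,0,0,0,-0.44,0.005,1,0,0,0]' |sed -n 2p; python3 -m inch '[0,0,0.5,0,0,0, 0,0,1,0,0,0,0,0,1,0,0,0,0,0,1,0,0,0]'|sed -n 2p;python3 -m inch '[0,0,0.3,0,0,0, 0,0,0.5,0,0,0,0,0,0.65,0,0,0,0,0,0.71,0,0,0,0,0,0.71,0,0,0,0,0,0.71,0,0,0]'|sed -n '2p;4p';python3 -m inch '[0,0,0,0,0,0,0,0,0,0,0,0,0,0,0,0,0,0,0,0,0,0,0,0,0,0,0,0,0,0,0,0,0,0,0,0,0,0,0,0,0,0,0,0,0,0,0,0]' 30 30
python3 - <<'E'
from h import *
im=camera('wrist');cv2.imwrite('pics/w7.png',cv2.resize(im[170:320,220:420,::-1],None,fx=3,fy=3,interpolation=2))
hsv=cv2.cvtColor(im,cv2.COLOR_RGB2HSV)
m=cv2.inRange(hsv,(15,120,60),(32,255,255));m[:,:265]=0;m[:,380:]=0
n,l,s,ce=cv2.connectedComponentsWithStats(m);print(s[1:].tolist())
E
```

```text
position: [0.6168, -0.2488, 0.1606]
position: [0.6151, -0.245, 0.0789]
position: [0.6184, -0.2464, 0.0263]
ft_force: [-0.1, -0.8, -0.5]
time: 12.25
position: [0.6172, -0.2458, 0.0249]
tool_rot: [0.707, 0.707, -0.0, -0.0]
ft_force: [-2.6, 0.9, 5.7]
grip_width: 0.0389
grip_force: 30.0
[[290, 213, 68, 41, 1391], [265, 304, 115, 12, 1141]]
```

View pics/w7.png

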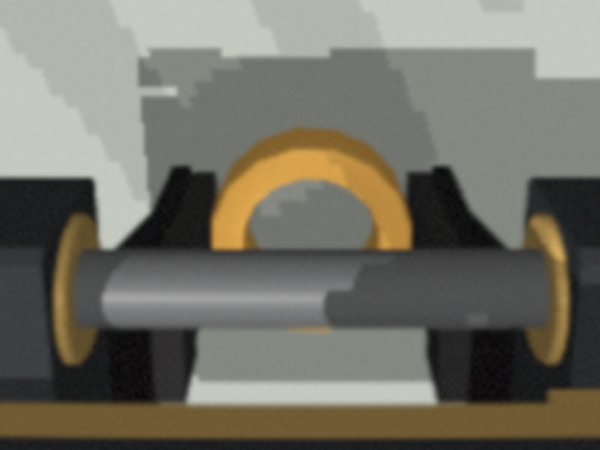

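```bash
python3 - <<'E'
from h import *
c=get_calibration('wrist');o=get_obs();z=o['position'][2]
a=ray(c,[[323,213]],z-.024);b=ray(c,[[323,279.7]],z-.010);print(a,b,(a+b)/2,o['position'])
E
python3 -m inch '[0,0,-0.1,0,0,0, 0,0,-0.3,0,0,0, 0,0,-0.7,0,0,0,0,0,-1,0,0,0]'|sed -n 2p;python3 -m inch '[0,0,-0.5,0,0,0, 0,0,-1,0,0,0]'|sed -n 2p;python3 -m inch '[-0.1,-0.5,0,0,0,0,-0.14,-0.71,0,0,0,0]'|sed -n 2p;python3 -m inch '[-0.1,-0.5,0,0,0,0,-0.14,-0.71,0,0,0,0]'|sed -n 2p;python3 -m inch '[-0.1,-0.5,0,0,0,0,-0.14,-0.7,0,0,0,0,-0.14,-0.7,0,0,0,0,-0.14,-0.7,0,0,0,0,-0.14,-0.7,0,0,0,0]'|sed -n 2p
```

```text
[[ 0.61758464 -0.22724358  0.00084657]] [[ 0.6176276  -0.26492761  0.01484657]] [[ 0.61760612 -0.2460856   0.00784657]] [ 0.61722096 -0.24576178  0.02484657]
position: [0.6176, -0.2458, 0.1052]
position: [0.6168, -0.2452, 0.1845]
position: [0.5603, -0.2582, 0.1879]
position: [0.5001, -0.2677, 0.1845]
position: [0.4491, -0.28, 0.1848]
```

```bash
python3 -m inch '[0,-0.01,0.2,0,0,0,0,-0.01,0.4,0,0,0,0,-0.01,0.58,0,0,0,0,-0.01,0.58,0,0,0,0,-0.01,0.58,0,0,0,0,-0.01,0.58,0,0,0]'|sed -n '2p;4p'
python3 - <<'E'
from h import *
o=get_obs();c=get_calibration('wrist');im=camera('wrist');cv2.imwrite('pics/w8.png',cv2.resize(im[180:300,240:400,::-1],None,fx=4,fy=4,interpolation=2))
z=o['position'][2]
for r in (236,240,244):print(r,ray(c,[[320,r]],.12)[0])
print(o['position'],'centre of spacer top px',[ (u,ray(c,[[u,250]],z-.01)[0][0]) for u in (318,322,326)])
E
```

```text
position: [0.4483, -0.2797, 0.1385]
ft_force: [-0.2, -0.5, -0.8]
236 [ 0.44688383 -0.27403623  0.12      ]
240 [ 0.44687933 -0.27666016  0.12      ]
244 [ 0.44687474 -0.27930669  0.12      ]
[ 0.44825473 -0.27971077  0.13846039] centre of spacer top px [(318, np.float64(0.4457959521431423)), (322, np.float64(0.4481286077075985)), (326, np.float64(0.4504612848110851))]
```

View pics/w8.png

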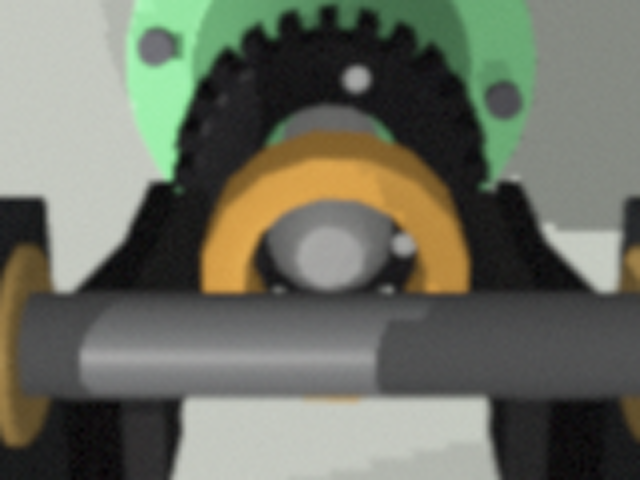

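Pin tip is at (322.5,244) inside the spacer bore (centre column 324), and the gear is seated flat. Lower.

```bash
python3 -m inch '[0.005,-0.01,0.05,0,0,0,0.005,-0.01,0.15,0,0,0,0.005,-0.01,0.25,0,0,0,0.005,-0.01,0.31,0,0,0,0.005,-0.01,0.34,0,0,0,0.005,-0.01,0.34,0,0,0,0.005,-0.01,0.34,0,0,0]'|sed -n '2p;4p';python3 -m inch '[0,0,0.01,0,0,0,0,0,0.01,0,0,0]'|sed -n '2p;4p'
python3 -m inch '[0,0,0.01,0,0,0,0,0,0.01,0,0,0]'|sed -n '2p;4p'
python3 -m inch '[0,0,0.008,0,0,0,0,0,0.008,0,0,0]'|sed -n '2p;4p'
```

```text
position: [0.4462, -0.279, 0.1105]
ft_force: [-0.4, 0.2, -0.4]
position: [0.4464, -0.2792, 0.1102]
ft_force: [-0.6, -0.7, -1.9]
position: [0.4463, -0.2791, 0.1094]
ft_force: [-0.9, -0.6, -0.5]
position: [0.4464, -0.2791, 0.1089]
ft_force: [-0.3, 0.5, -0.2]
```

```bash
python3 -m inch '[0,0,0.008,0,0,0,0,0,0.008,0,0,0]'|sed -n '2p;4p'
python3 -m inch '[0,0,0.008,0,0,0,0,0,0.008,0,0,0]'|sed -n '2p;4p'
```

```text
position: [0.4463, -0.2791, 0.1088]
ft_force: [-1.7, 1.2, 5.6]
position: [0.4464, -0.2791, 0.1088]
ft_force: [-1.6, 2.2, 9.8]
```

Seated. Release, rise, and head for the bearing at about (0.648, 0.253).

```bash
python3 -m inch '[0,0,-0.01,0,0,0,0,0,-0.01,0,0,0,0,0,-0.01,0,0,0,0,0,-0.01,0,0,0]' 56 |sed -n '2p;4,5p'; python3 -m inch '[0,0,-0.1,0,0,0,0,0,-0.4,0,0,0,0,0,-0.9,0,0,0,0,0,-1,0,0,0]' |sed -n '2p;4,5p'
python3 -m inch '[0.4,0.1,-0.4,0,0,0,0.89,0.315,-0.65,0,0,0]' 76|sed -n 2p
python3 -m inch '[0.5,0.15,0,0,0,0,0.89,0.315,0,0,0,0]'|sed -n 2p
python3 -m inch '[0.5,0.15,0,0,0,0,0.89,0.315,0,0,0,0]'|sed -n 2p
python3 -m inch '[0.5,0.15,0,0,0,0,0.89,0.315,0,0,0,0]'|sed -n 2p
python3 -m inch '[0.5,0.15,0,0,0,0,0.89,0.315,0,0,0,0]'|sed -n 2p
python3 -m inch '[0.5,0.15,0,0,0,0,0.89,0.315,0,0,0,0]'|sed -n 2p
python3 -m inch '[0.5,0.15,0,0,0,0,0.89,0.315,0,0,0,0]'|sed -n 2p
python3 -m inch '[0.5,0.15,0,0,0,0,0.89,0.315,0,0,0,0,0.89,0.315,0,0,0,0,0.89,0.315,0,0,0,0,0.89,0.315,0,0,0,0,0.89,0.315,0,0,0,0,0.89,0.315,0,0,0,0]'|sed -n 1,2p
python3 - <<'E'
from h import *
im=look('wrist','bearing');cv2.imwrite('pics/w9.png',im[:,:,::-1])
hsv=cv2.cvtColor(im,cv2.COLOR_RGB2HSV)
m=cv2.inRange(hsv,(105,120,60),(130,255,255));m[228:]=0
g=np.argwhere(m)[:,::-1];print(g.min(0),g.max(0),len(g));c=get_calibration('wrist')
print(ray(c,(g.min(0)+g.max(0))/2,.012))
E
```

```text
position: [0.4462, -0.279, 0.108]
ft_force: [-0.8, -0.2, 0.0]
grip_width: 0.0537
position: [0.4484, -0.2809, 0.193]
ft_force: [0.4, -1.1, 0.9]
grip_width: 0.0557
position: [0.468, -0.2172, 0.2379]
position: [0.4938, -0.1428, 0.2377]
position: [0.5182, -0.0707, 0.2363]
position: [0.5434, 0.0006, 0.2361]
position: [0.5687, 0.0719, 0.236]
position: [0.5939, 0.1431, 0.236]
position: [0.6191, 0.2144, 0.2359]
time: 17.93
position: [0.6442, 0.2812, 0.236]
bearing 0.93 [308.5, 177.3, 347.8, 216.6] bottom/top circ [(0.649, 0.2542, 0.0275), (0.6489, 0.2573, 0.0266)] tcp [0.6442 0.2812 0.236 ]
[311 182] [342 212] 289
[[0.64916422 0.25689332 0.012     ]]
```

View pics/w9.png

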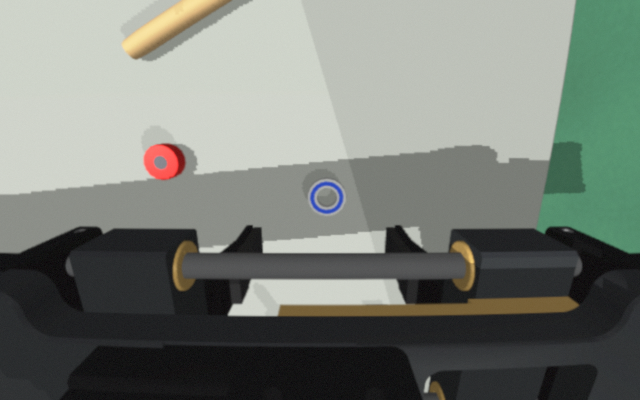

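Bearing at (327,197) with its blue ring, about (0.649, 0.2562). Descend and grip.

```bash
python3 -m inch '[-0.2,0.05,0.3,0,0,0,-0.31,0.06,0.7,0,0,0,-0.31,0.06,1,0,0,0]' |sed -n 2p; python3 -m inch '[0,0,0.5,0,0,0, 0,0,1,0,0,0,0,0,1,0,0,0,0,0,1,0,0,0]'|sed -n 2p;python3 -m inch '[0,0,0.3,0,0,0, 0,0,0.5,0,0,0,0,0,0.6,0,0,0,0,0,0.65,0,0,0,0,0,0.65,0,0,0,0,0,0.65,0,0,0]'|sed -n '2p;4p';python3 -m inch '[0,0,0,0,0,0,0,0,0,0,0,0,0,0,0,0,0,0,0,0,0,0,0,0,0,0,0,0,0,0,0,0,0,0,0,0,0,0,0,0,0,0,0,0,0,0,0,0]' 42 30
python3 - <<'E'
from h import *
im=camera('wrist');cv2.imwrite('pics/w10.png',cv2.resize(im[180:310,240:400,::-1],None,fx=4,fy=4,interpolation=2))
E
```

```text
position: [0.6495, 0.2551, 0.155]
position: [0.6471, 0.2567, 0.0732]
position: [0.6507, 0.2582, 0.0261]
ft_force: [-0.1, -0.1, 0.4]
time: 19.78
position: [0.649, 0.2579, 0.0241]
tool_rot: [0.707, 0.707, -0.0, -0.0]
ft_force: [-0.6, 0.3, 4.5]
grip_width: 0.0508
grip_force: 30.0
```

View pics/w10.png

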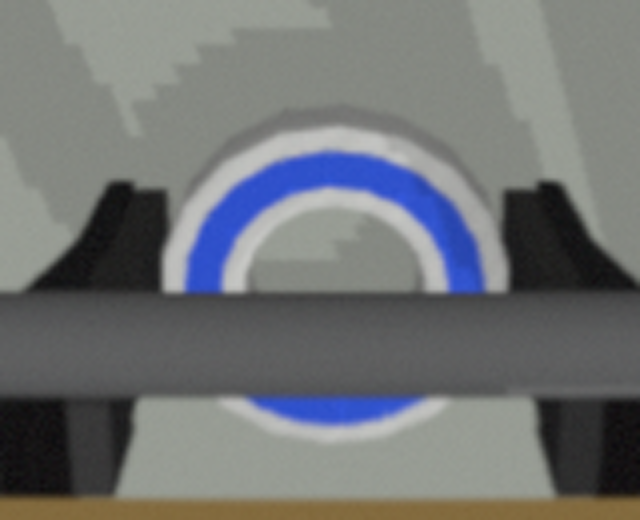

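Bearing is well gripped, with its top face over rows 212–290. Lift and carry.

```bash
python3 - <<'E'
from h import *
c=get_calibration('wrist');o=get_obs();z=o['position'][2]
p=ray(c,[[323.5,211.75],[323.5,290.25]],z-.012);print(p,p.mean(0),o['position'])
E
python3 -m inch '[0,0,-0.1,0,0,0, 0,0,-0.3,0,0,0, 0,0,-0.7,0,0,0,0,0,-1,0,0,0]'|sed -n 2p;python3 -m inch '[0,0,-0.5,0,0,0, 0,0,-1,0,0,0]'|sed -n 2p
python3 -m inch '[-0.4,-0.15,0,0,0,0,-0.96,-0.36,0,0,0,0]'|sed -n 2p
python3 -m inch '[-0.5,-0.2,0,0,0,0,-0.96,-0.36,0,0,0,0]'|sed -n 2p
python3 -m inch '[-0.5,-0.2,0,0,0,0,-0.96,-0.36,0,0,0,0]'|sed -n 2p
python3 -m inch '[-0.5,-0.2,0,0,0,0,-0.96,-0.36,0,0,0,0]'|sed -n 2p
python3 -m inch '[-0.5,-0.2,0,0,0,0,-0.96,-0.36,0,0,0,0]'|sed -n 2p
python3 -m inch '[-0.5,-0.2,0,0,0,0,-0.96,-0.36,0,0,0,0]'|sed -n 2p
python3 -m inch '[-0.5,-0.2,0,0,0,0,-0.95,-0.36,0,0,0,0,-0.95,-0.36,0,0,0,0,-0.95,-0.36,0,0,0,0,-0.95,-0.36,0,0,0,0,-0.95,-0.36,0,0,0,0,-0.95,-0.36,0,0,0,0]'|sed -n 1,4p
```

```text
[[0.64966156 0.28110572 0.01213091]
 [0.64970313 0.23016116 0.01213091]] [0.64968235 0.25563344 0.01213091] [0.64896668 0.25792154 0.02413091]
position: [0.6494, 0.2577, 0.1043]
position: [0.6484, 0.2575, 0.1836]
position: [0.6261, 0.1889, 0.1879]
position: [0.5928, 0.1089, 0.1841]
position: [0.5639, 0.0317, 0.1839]
position: [0.5352, -0.0452, 0.1839]
position: [0.5064, -0.1221, 0.1839]
position: [0.4776, -0.199, 0.1839]
time: 21.92
position: [0.4502, -0.2716, 0.1837]
tool_rot: [0.706, 0.708, 0.0, -0.0]
ft_force: [-0.2, 0.1, -1.6]
```

```bash
python3 -m inch '[-0.065,-0.04,0,0,0,0,-0.065,-0.04,0.2,0,0,0,-0.065,-0.04,0.4,0,0,0,-0.065,-0.04,0.54,0,0,0,-0.065,-0.04,0.54,0,0,0,-0.065,-0.04,0.54,0,0,0,-0.065,-0.04,0.54,0,0,0]'|sed -n '2p;4p'
python3 - <<'E'
from h import *
o=get_obs();c=get_calibration('wrist');im=camera('wrist');cv2.imwrite('pics/w11.png',cv2.resize(im[180:300,240:400,::-1],None,fx=4,fy=4,interpolation=2))
z=o['position'][2]
for r in (236,240,244):print(r,ray(c,[[322,r]],.12)[0])
print(o['position'],'top rim',ray(c,[[323.5,211.75],[323.5,290.25]],z-.012).mean(0))
E
```

```text
position: [0.4472, -0.2784, 0.1411]
ft_force: [-0.6, -0.4, -1.1]
236 [ 0.44697945 -0.27386036  0.12      ]
240 [ 0.44697987 -0.2765279   0.12      ]
244 [ 0.44698028 -0.2792184   0.12      ]
[ 0.44717967 -0.27836811  0.14114768] top rim [ 0.44790663 -0.28068644  0.12914768]
```

View pics/w11.png

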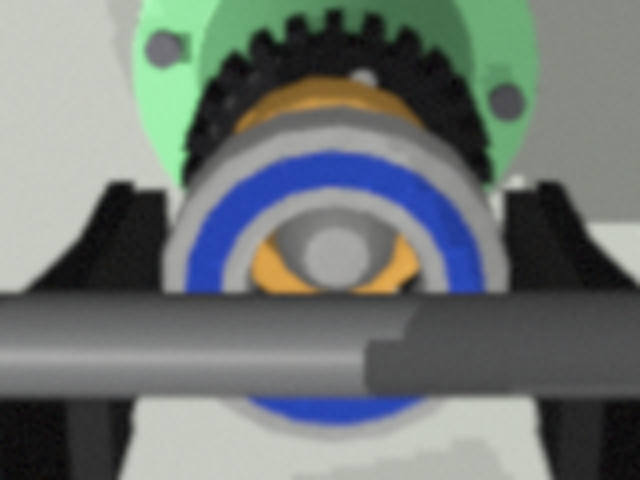

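Pin tip is at (324,244), laterally centred; y needs +1.4 mm. Lower.

```bash
python3 -m inch '[0.018,0,0,0,0,0,0.018,0,0.05,0,0,0,0.018,0,0.1,0,0,0,0.018,0,0.15,0,0,0,0.018,0,0.19,0,0,0,0.018,0,0.215,0,0,0,0.018,0,0.215,0,0,0,0.018,0,0.215,0,0,0]'|sed -n '2p;4p';python3 -m inch '[0,0,0.01,0,0,0,0,0,0.01,0,0,0]'|sed -n '2p;4p'
python3 -m inch '[0,0,0.01,0,0,0,0,0,0.01,0,0,0]'|sed -n '2p;4p'
python3 -m inch '[0,0,0.008,0,0,0,0,0,0.008,0,0,0]'|sed -n '2p;4p'
```

```text
position: [0.4466, -0.2769, 0.1231]
ft_force: [-0.0, 0.3, -1.7]
position: [0.4467, -0.277, 0.1226]
ft_force: [-0.1, 0.0, -1.4]
position: [0.4468, -0.277, 0.1221]
ft_force: [-0.5, 1.5, -0.0]
position: [0.4468, -0.2771, 0.122]
ft_force: [-0.7, 0.3, 6.2]
```

Seated. Release and go to the cap at about (0.44, 0.298).

```bash
python3 -m inch '[0,0,-0.008,0,0,0,0,0,-0.008,0,0,0,0,0,-0.008,0,0,0,0,0,-0.008,0,0,0]' 68 |sed -n '2p;4,5p'; python3 -m inch '[0,0,-0.1,0,0,0,0,0,-0.4,0,0,0,0,0,-0.9,0,0,0,0,0,-1,0,0,0]' |sed -n '2p;4,5p'
python3 -m inch '[0.4,0,-0.4,0,0,0,0.95,-0.01,-0.5,0,0,0]'|sed -n 2p
python3 -m inch '[0.5,0,0,0,0,0,0.95,-0.01,0,0,0,0]'|sed -n 2p
python3 -m inch '[0.5,0,0,0,0,0,0.95,-0.01,0,0,0,0]'|sed -n 2p
python3 -m inch '[0.5,0,0,0,0,0,0.95,-0.01,0,0,0,0]'|sed -n 2p
python3 -m inch '[0.5,0,0,0,0,0,0.95,-0.01,0,0,0,0]'|sed -n 2p
python3 -m inch '[0.5,0,0,0,0,0,0.95,-0.01,0,0,0,0]'|sed -n 2p
python3 -m inch '[0.5,0,0,0,0,0,0.95,-0.01,0,0,0,0]'|sed -n 2p
python3 -m inch '[0.5,0,0,0,0,0,0.95,-0.01,0,0,0,0,0.95,-0.01,0,0,0,0,0.95,-0.01,0,0,0,0,0.95,-0.01,0,0,0,0,0.95,-0.01,0,0,0,0,0.95,-0.01,0,0,0,0]'|sed -n 1,2p
python3 - <<'E'
from h import *
im=look('wrist','cap');cv2.imwrite('pics/w12.png',im[:,:,::-1])
hsv=cv2.cvtColor(im,cv2.COLOR_RGB2HSV)
m=cv2.inRange(hsv,(0,150,60),(8,255,255))|cv2.inRange(hsv,(172,150,60),(180,255,255))
g=np.argwhere(m)[:,::-1];print(g.min(0),g.max(0),len(g));c=get_calibration('wrist')
print(ray(c,(g.min(0)+g.max(0))/2,.011))
E
```

```text
position: [0.4468, -0.277, 0.1218]
ft_force: [-0.5, 0.3, 0.3]
grip_width: 0.0658
position: [0.4489, -0.2788, 0.2068]
ft_force: [0.8, -0.7, 0.4]
grip_width: 0.068
position: [0.4486, -0.2103, 0.2441]
position: [0.4452, -0.1294, 0.2418]
position: [0.4439, -0.0529, 0.241]
position: [0.4432, 0.0232, 0.2409]
position: [0.4424, 0.0993, 0.2409]
position: [0.4417, 0.1754, 0.241]
position: [0.4408, 0.2515, 0.2409]
time: 26.13
position: [0.4404, 0.3237, 0.2406]
cap 0.56 [303.2, 172.4, 338.3, 207.1] bottom/top circ [(0.4371, 0.3026, 0.0262), (0.4373, 0.308, 0.0247)] tcp [0.4404 0.3237 0.2406]
[305 175] [337 209] 781
[[0.43796259 0.30500543 0.011     ]]
```

Both estimates put the cap at about (0.4375, 0.305). Descend and grip.

```bash
python3 -m inch '[-0.2,-0.03,0.3,0,0,0,-0.235,-0.035,0.7,0,0,0,-0.235,-0.035,1,0,0,0]' |sed -n 2p; python3 -m inch '[0,0,0.5,0,0,0, 0,0,1,0,0,0,0,0,1,0,0,0,0,0,1,0,0,0]'|sed -n 2p;python3 -m inch '[0,0,0.3,0,0,0, 0,0,0.5,0,0,0,0,0,0.65,0,0,0,0,0,0.71,0,0,0,0,0,0.71,0,0,0,0,0,0.71,0,0,0]'|sed -n '2p;4p';python3 -m inch '[0,0,0,0,0,0,0,0,0,0,0,0,0,0,0,0,0,0,0,0,0,0,0,0,0,0,0,0,0,0,0,0,0,0,0,0,0,0,0,0,0,0,0,0,0,0,0,0]' 36 30
python3 - <<'E'
from h import *
im=camera('wrist');cv2.imwrite('pics/w13.png',cv2.resize(im[170:310,240:400,::-1],None,fx=4,fy=4,interpolation=2))
o=get_obs();c=get_calibration('wrist');z=o['position'][2]
hsv=cv2.cvtColor(im,cv2.COLOR_RGB2HSV)
m=cv2.inRange(hsv,(0,130,40),(8,255,255))|cv2.inRange(hsv,(172,130,40),(180,255,255))
g=np.argwhere(m)[:,::-1];a=g.min(0);b=g.max(0);print(a,b)
print(ray(c,[[323,a[1]-.5]],z-.024)[0],ray(c,[[323,b[1]+.5]],z-.002)[0],o['position'])
E
```

```text
position: [0.4374, 0.3047, 0.1597]
position: [0.4361, 0.305, 0.0785]
position: [0.4386, 0.3068, 0.0253]
ft_force: [-0.0, 0.3, -0.2]
time: 27.98
position: [0.4377, 0.3065, 0.024]
tool_rot: [0.707, 0.707, 0.0, 0.0]
ft_force: [-0.5, 0.3, 6.2]
grip_width: 0.0452
grip_force: 30.0
[283 211] [364 294]
[4.38059923e-01 3.26620149e-01 2.92625212e-05] [0.43810076 0.28243509 0.02202926] [0.43768079 0.30647093 0.02402926]
```

View pics/w13.png

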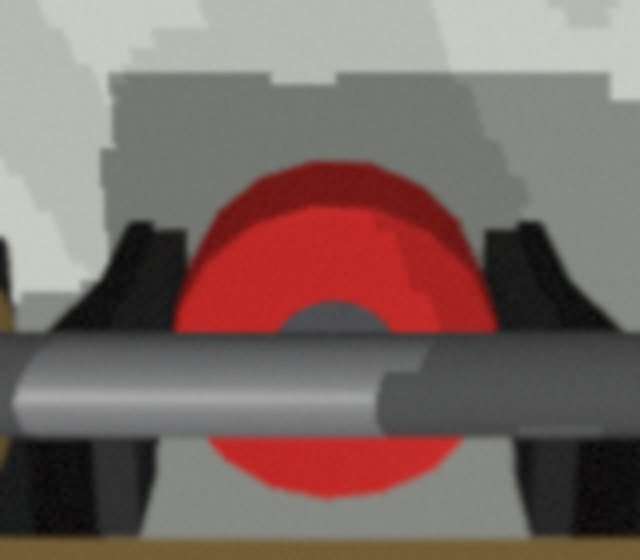

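Cap is gripped 2 mm off in y (I'll compensate). This was my 14th picture, so I'll do the rest by numbers and already verified pin coordinates. Carry.

```bash
python3 -m inch '[0,0,-0.1,0,0,0, 0,0,-0.3,0,0,0, 0,0,-0.7,0,0,0,0,0,-1,0,0,0]'|sed -n 2p;python3 -m inch '[0,0,-0.5,0,0,0, 0,0,-1,0,0,0]'|sed -n 2p
python3 -m inch '[-0.4,0,0,0,0,0,-0.91,0.014,0,0,0,0]'|sed -n 2p
python3 -m inch '[-0.5,0,0,0,0,0,-0.91,0.014,0,0,0,0]'|sed -n 2p
python3 -m inch '[-0.5,0,0,0,0,0,-0.91,0.014,0,0,0,0]'|sed -n 2p
python3 -m inch '[-0.5,0,0,0,0,0,-0.91,0.014,0,0,0,0]'|sed -n 2p
python3 -m inch '[-0.5,0,0,0,0,0,-0.91,0.014,0,0,0,0]'|sed -n 2p
python3 -m inch '[-0.5,0,0,0,0,0,-0.91,0.014,0,0,0,0]'|sed -n 2p
python3 -m inch '[-0.5,0,0,0,0,0,-0.91,0.014,0,0,0,0]'|sed -n 2p
python3 -m inch '[-0.5,0,0,0,0,0,-0.91,0.014,0,0,0,0,-0.91,0.014,0,0,0,0,-0.91,0.014,0,0,0,0,-0.91,0.014,0,0,0,0,-0.91,0.014,0,0,0,0,-0.91,0.014,0,0,0,0,-0.91,0.014,0,0,0,0]'|sed -n 1,6p
```

```text
position: [0.4372, 0.3062, 0.1046]
position: [0.4363, 0.3058, 0.1843]
position: [0.4407, 0.2354, 0.1868]
position: [0.4388, 0.159, 0.1841]
position: [0.4401, 0.086, 0.1839]
position: [0.4414, 0.0131, 0.1838]
position: [0.4426, -0.0598, 0.1838]
position: [0.4438, -0.1327, 0.1838]
position: [0.4449, -0.2057, 0.1838]
time: 30.37
position: [0.4464, -0.2746, 0.1837]
tool_rot: [0.706, 0.708, 0.0, -0.0]
ft_force: [-0.2, 0.3, -0.3]
grip_width: 0.045
grip_force: 30.0
```

```bash
python3 -m inch '[-0.035,0,0.1,0,0,0,-0.035,0,0.25,0,0,0,-0.035,0,0.36,0,0,0,-0.035,0,0.36,0,0,0,-0.035,0,0.36,0,0,0,-0.035,0,0.36,0,0,0,-0.035,0,0.36,0,0,0]'|sed -n '2p;4p'
python3 - <<'E'
from h import *
# check cap vs pin in the fixed cameras: red cap centroid, numeric only
for n in ('side','scene'):
    c=get_calibration(n);im=camera(n);hsv=cv2.cvtColor(im,cv2.COLOR_RGB2HSV)
    m=(cv2.inRange(hsv,(0,150,60),(8,255,255))|cv2.inRange(hsv,(172,150,60),(180,255,255)))
    k,l,s,ce=cv2.connectedComponentsWithStats(m)
    for i in range(1,k):
        if s[i][4]>15:print(n,s[i],ray(c,ce[i],.145)[0].round(3))
E
```

```text
position: [0.4468, -0.279, 0.1552]
ft_force: [-0.4, 0.2, -1.7]
side [209 109  10  11  60] [0.351 0.587 0.145]
side [112 116  44  26 549] [0.02  0.634 0.145]
side [298 249  16  16 174] [ 0.449 -0.285  0.145]
scene [187   0  35  70 628] [ 0.7   -0.852  0.145]
scene [ 220    5  104   61 1444] [ 0.448 -0.746  0.145]
scene [317  94  10  12  84] [ 0.446 -0.275  0.145]
scene [582 387  58  13 406] [0.299 0.958 0.145]
```

```bash
python3 -m inch '[0.02,0,0,0,0,0,0.02,0,0.06,0,0,0,0.02,0,0.1,0,0,0,0.02,0,0.14,0,0,0,0.02,0,0.18,0,0,0,0.02,0,0.2,0,0,0,0.02,0,0.2,0,0,0]'|sed -n '2p;4p'
```

```text
position: [0.4463, -0.277, 0.1383]
ft_force: [-0.8, 0.3, -0.7]
```

Now 6 mm below the pin top with no contact force, so the recess is on the pin.

```bash
python3 -m inch '[0,0,0.02,0,0,0,0,0,0.035,0,0,0,0,0,0.04,0,0,0,0,0,0.04,0,0,0]'|sed -n '2p;4p';python3 -m inch '[0,0,0.008,0,0,0,0,0,0.008,0,0,0]'|sed -n '2p;4p'
python3 -m inch '[0,0,0.006,0,0,0,0,0,0.006,0,0,0]'|sed -n '2p;4p'
```

```text
position: [0.4465, -0.2772, 0.1356]
ft_force: [-0.2, 0.6, -0.8]
position: [0.4465, -0.2772, 0.135]
ft_force: [0.1, 0.9, -0.7]
position: [0.4465, -0.2772, 0.1346]
ft_force: [-0.1, 0.7, -0.7]
```

```bash
python3 -m inch '[0,0,0.006,0,0,0,0,0,0.006,0,0,0]'|sed -n '2p;4p'
python3 -m inch '[0,0,0.006,0,0,0,0,0,0.006,0,0,0]'|sed -n '2p;4p'
```

```text
position: [0.4465, -0.2772, 0.134]
ft_force: [-0.4, 0.6, -0.9]
position: [0.4466, -0.2772, 0.134]
ft_force: [-0.1, 1.3, 3.3]
```

Contact at the expected height (0.134), so it is seated on the bearing. Release, rise and verify.

```bash
python3 -m inch '[0,0,0,0,0,0,0,0,0,0,0,0,0,0,0,0,0,0,0,0,0,0,0,0,0,0,0,0,0,0]' 66 |sed -n '2p;4,5p'; python3 -m inch '[0,0,-0.1,0,0,0,0,0,-0.4,0,0,0,0,0,-0.9,0,0,0,0,0,-1,0,0,0]' |sed -n '2p;4,5p'
python3 -m inch '[-0.4,0,-0.2,0,0,0,-0.8,0,-0.3,0,0,0,-0.8,0,-0.3,0,0,0,-0.8,0,-0.3,0,0,0,-0.8,0,-0.3,0,0,0,-0.8,0,-0.3,0,0,0]'|sed -n 1,2p
python3 - <<'E'
from h import *
c=get_calibration('wrist');im=camera('wrist');cv2.imwrite('pics/end.png',im[:,:,::-1]);hsv=cv2.cvtColor(im,cv2.COLOR_RGB2HSV)
m=(cv2.inRange(hsv,(0,150,60),(8,255,255))|cv2.inRange(hsv,(172,150,60),(180,255,255)))
k,l,s,ce=cv2.connectedComponentsWithStats(m);i=1+s[1:,4].argmax()
print('cap',s[i],ray(c,s[i][:2]+s[i][2:4]/2,.121)[0])
b=s[i];p=ray(c,[[b[0],b[1]+b[3]/2],[b[0]+b[2],b[1]+b[3]/2]],.132);print('cap dia if top at .132',p[1,0]-p[0,0])
cs=[g for g in cv2.findContours((l==i).astype(np.uint8),cv2.RETR_CCOMP,cv2.CHAIN_APPROX_NONE)[0]]
print('disc hole centre (should lie at the pin at z .132)',[ray(c,g.reshape(-1,2).mean(0),.132)[0].round(4) for g in cs if 10<len(g)])
for t in ('gear','spacer','bearing'):look('wrist',t,.1)
E
```

```text
position: [0.4465, -0.2772, 0.1335]
ft_force: [0.5, 0.4, 0.8]
grip_width: 0.0644
position: [0.4488, -0.2792, 0.2188]
ft_force: [0.8, -0.1, 0.3]
grip_width: 0.066
time: 33.88
position: [0.4459, -0.3397, 0.2369]
cap [ 298  109   53   53 1823] [ 0.4472404  -0.27861292  0.121     ]
cap dia if top at .132 0.04511620641364522
disc hole centre (should lie at the pin at z .132) [array([ 0.447 , -0.2777,  0.132 ]), array([ 0.447, -0.278,  0.132])]
gear 0.53 [311.0, 104.6, 353.8, 141.4] bottom/top circ [(0.4854, -0.2812, 0.0021), (0.4752, -0.2776, 0.0016)] tcp [ 0.446  -0.3397  0.2369]
```

```bash
python3 -c "
from rig import *
print(hand_in())"
```

```text
the job is handed in; nothing more can be done
None
```

The job is handed in at about 34 s: the gear, spacer, bearing and cap are stacked in that order on the green column's pin, each lowered to contact before release; after my 14-picture limit I checked the cap's final position by measurement only.

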